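# Free a forming block from a clamp of unknown thread and rack it

## Robot

A 6-joint arm with a two-finger parallel gripper is mounted at the origin on a cart in front of the work surface, level with it; the furniture and walls round the work are solid. World frame = base frame: x ahead of the robot, y to its left, z up, the work surface at z = 0. Lengths are in mm, angles in rad, forces in N, time in s.
With the tool pointing down it reaches from about 300 to 875 mm from the base axis. Payload 6.4 kg.
Tool frame: the origin (TCP) lies at the very end of the fingers, on their centre line; the grasp point (between the pads) lies 19 mm behind it; z points along the fingers, y is the line along which they close (so a half turn about z gives the same grasp; the last joint's range is limited). The gripper opens to 85 mm and grips with 20 to 120 N. Pads are 22 mm wide; open, the fingers measure 114 mm over their backs; the gripper's body (76 mm by 85 mm) begins 54 mm behind the grasp point. The pads swing forward as they close: fully open they stand 13 mm farther back than shut.
Start: joints at [-1.469, 0.181, 1.607, -0, 1.354, -0.206], TCP at [174.22, -547.986, 231.288] pointing down, gripper open.
Joint ranges: [-2.99, 2.99], [-0.89, 2.07], [0.3, 2.58], [-1.14, 4.28], [0, 2.63], [-3.12, 3.12]. Speed limits (rad/s): [2.57, 2.57, 3.01, 3.14, 3.14, 3.14].

## Interface

Orientations are given as a unit quaternion [w, x, y, z].
In Python, from bench import manip gives the robot as it stands.
- The arm moves only by the tool jog_arm, never from a script. Its argument "increments" is a list of rows, each a list of 5 numbers: the shift along the tool's x, y, z as a fraction of full scale, then the turn about the tool's z as a fraction of full scale, then the gripper's target within -1 to 1 (fully open at 1, half-way at 0, shut at -1). A call has 1 to 20 rows; each row shifts and turns the commanded pose from where the row before left it, along the tool's axes as they then stand; what a row does not reach is not made up. Full scale, the value 1, is 30 mm for a shift and 6 degrees for a turn. A row lasts 1/10 s, in which the tool goes at most 50 mm and 8.59 degrees, less where a joint would pass 70% of its speed; a pose out of reach is approached as far as the arm can. A call with a number of a shift or a turn outside -1 to 1 is refused whole. A call with a gripper value outside its range is refused whole. The fingers move at their own pace and stop on an object; "squeeze" is the grip in N (left out, the last holds). Time passes only in rows, so rows that do not move let the fingers close. It gives the time, the measured TCP pose, the force, the opening and the grip force at its end, in the units of the state.
- manip.state(): the state, without advancing time (a new reading comes with each control period).
- manip.grab_frame(name): name is "scene" or "side" or "wrist"; returns the picture (400x640x3 uint8, red, green, blue); there is no depth.
- manip.camera_model(name): a dict with "K" (3x3 intrinsics, pixels), "dist" ([k1, k2, p1, p2, k3] as OpenCV has them; the pictures are not rectified), "rvec" (rotation vector, rad) and "tvec" (3), from world to camera coordinates, as OpenCV has them; the wrist camera has in their place "mount" (4x4, takes a point from camera to tool coordinates, whose origin is the TCP and whose axes are the flange's). Camera axes: x right, y down, z forward; pixel columns grow to the right and rows downward; lengths in mm; the calibration is good to about 2 mm. A picture is of the moment at which its call begins: read the wrist's pose just before it. camera_model takes no time and is no camera call.
- manip.hand_in(): hands the job in; it is judged then, once.
The state is a dict: "time_s": time; "qpos": joint angles; "dq": joint speeds; "joint_torque": joint torques, N m; "tcp_pos": TCP position; "tool_rot": TCP orientation; "ft_force": force on the tool from outside, world axes, zero at the start; "ft_torque": the same for the moment, N m; "grip_width": finger opening in mm; "grip_force": force on a finger pad.
Only numpy, scipy, OpenCV 4.12 (cv2) and the standard library are available. Lean on these libraries where they do the work, as an engineer would, in place of code of your own. Each camera call takes 0.05 s, during which the arm holds its last target. There are 200 camera calls.

## Task

The steel forming block with two bores is locked in the little bench clamp, and nobody remembers whether the clamp's screw is right- or left-handed: try the knob gently a few degrees to feel which way it gives, never force it the wrong way, and open the clamp nearly as far as it goes, and leave it open. Then lift the block out and put it away standing upright, flat on the floor of the empty bay of the wooden rack; the bay leaves no room for fingers at the block's ends, where the clamp made you hold it, so stand it on the bench and take it again across its narrow way. Leave the other block and everything else on the bench as it is.

Things in the scene. Friction and masses are not known exactly. Their poses are not given: they have to be found in the camera images.
- clamp: Dark steel bench clamp, fixed to the bench; position and yaw vary, left or right of the rack. Base 80 (x) x 136 (y) x 14 mm, origin under its centre. Along its own y: fixed jaw (40 x 14 mm, top 60 mm high) at -59 mm; sliding jaw (the same) at -16 mm, opening toward +y; round hood 60 mm across, 58 mm high, at +36 mm, the knob on top.
- seat (a point): Where the block stands in the clamp: clamp y -37.5 mm, 14 mm above the bench, axes as the clamp. The jaws stand against the block's two 44 mm wide sides, as high as its top, so only its ends (clamp +x and -x) are free for fingers. A tongue on the sliding jaw enters the block's groove by 4.5 mm: the block cannot be lifted out until the jaw has opened.
- knob_grip (a point): Point to grip on the knob's axis, 82 mm above the bench. The knob is an upright black bar 44 mm long, 14 mm thick and 28 mm high (64 to 92 mm above the bench), turning about the vertical; the point's y axis lies along the bar, its x axis across the 14 mm to be gripped.
- knob (a joint): Turn of the knob, rad, counter-clockwise from above positive, 0 at the start (tight), stops at +-1.5. Right- or left-handed, not visible, varies: only one direction gives (0.05 N m drag; the knob stays where it is left). The other is springy, 2.5 N m per rad after 0.015 rad of play, springs back but for about 0.02 to 0.04 rad, and must not be forced beyond 0.16 rad.
- jaw (a joint): Opening of the sliding jaw, m, 0 closed: 14 mm x (1 - cos(knob turn)), whichever way is the loosening one: 7.5 mm at 1.09 rad, 10.3 mm at 1.3 rad. 7.5 mm or more counts as open.
- thread_spring (a joint): Spring deflection in the clamp's thread, m, 0 when not forced; 22 mm lever, so 1 mm is 0.045 rad of forcing in the wrong direction (either sign). More than 3.5 mm harms the thread.
- block: The steel forming block to be racked: 44 (x) x 28 (y) x 46 (z) mm, origin at the centre of its underside, z up, 0.18 to 0.35 kg, two 13 mm bores in its top. A groove 5 mm deep, 12 to 22 mm above its underside, runs along both 44 mm sides; the 24 mm above it are plain. Alike both ways round. Starts in the clamp's seat, its x along the clamp's x.
- rack: Wooden rack, fixed. Floor 120 (x) x 56 (y) x 6 mm, origin under its centre. Two bays side by side along x, each 48 mm long (x) by 32 mm wide (y), between cheeks at the x ends (30 mm wide, tops 58 mm above the bench, higher than a seated block) and low curbs (tops 12 mm above the bench) at the y sides. Fingers fit only at the y sides, above the curbs.
- bay0 (a point): Centre of the floor of the bay at the rack's -x end, 6 mm above the bench; a block's x axis lies along the rack's x.
- bay1 (a point): Centre of the floor of the bay at the rack's +x end, 6 mm above the bench; either bay may be the empty one.
- spare_block: Another block of the same outer size with one 19 mm bore; stands in one of the bays, which one varies. Origin at the centre of its underside. To be left alone.
- thread_lock: Small red bottle with white nozzle, 29 mm across, 77 mm high, standing just past the hood end of the clamp. Origin under its centre, as for all bystanders.
- powder_tub_0: Small white tub, 28 mm across, 52 mm high, near the rack's +x end.
- wax_tin: Flat black tin, 47 mm across, 12 mm high, between clamp and rack.
- pliers: Pliers lying flat, 40 x 136 (y) x 11 mm, at the near edge. Fixed neighbours not listed: a red tool case beyond x = 0.71 m (y -0.19 to 0.05), a bench motor right of y = -0.12 m, the table edges at x = 0.33 and y = 0.36 m.
- driver_green: Small screwdriver lying flat, 19 x 132 (y) x 18 mm, at the near edge.
- pad_hammer: Small hammer lying flat, 44 x 157 (y) x 17 mm, behind clamp and rack at the left.
Mind the look-alikes: they are no part of the job. What is shaped like the block but yellow is not meant.

How it is judged:
By the outcome, as a careful person would: the job done as asked, in the order asked, and still so for the second after the job is handed in, with the robot touching nothing.
It also fails if it takes over 69 s, if anything falls off the work surface, if the arm or the gripper's body presses on something with over 40 N, if the wrist force passes 120 N, or if a joint passes its speed limit or range.

## Working session

There is one attempt and no reset: what is moved stays moved. The work goes in short steps, Python scripts to look and compute and a tool call to move; the robot and the scene stay as the last step left them, time stands still between calls to the robot, and variables do not carry over. Pictures are saved under pics/ and viewed, at most 10 in all, crops included, and the job is handed in when it is done.

Besides the shell and the picture viewer there is one more tool, called after ">>>" by a JSON object that holds its "method" and its "body". jog_arm: Moves the arm, as the interface text tells. Shift numbers are shares of 30 mm and turn numbers shares of 6 degrees, none past 1 either way. Its arguments: {"type":"object","properties":{"increments":{"type":"array"},"squeeze":{"type":"number"}},"required":["increments"]}

```bash
mkdir -p pics; ls; python3 - <<'E'
from bench import manip
import cv2
s=manip.state()
print(s['tcp_pos'],s['tool_rot'],s['grip_width'],s['time_s'])
for n in('scene','side'):
    cv2.imwrite(f'pics/{n}0.png',manip.grab_frame(n)[:,:,::-1])
    print(manip.camera_model(n))
print(manip.camera_model('wrist'))
E
```

```text
pics
[ 174.14422103 -547.40872565  230.40338461] [-8.64145130e-04  9.88180269e-01  1.53293864e-01  2.95261450e-05] 85.26928495473585 0.0
{'K': array([[453.50365592,   0.        , 314.94292581],
       [  0.        , 453.50365592, 201.85418797],
       [  0.        ,   0.        ,   1.        ]]), 'dist': array([0.028367, 0.      , 0.      , 0.      , 0.      ]), 'rvec': array([ 1.30088017, -2.16440081,  1.00427165]), 'tvec': array([368.54120787, 338.53407309, 738.19889262])}
{'K': array([[377.44565964,   0.        , 325.47124134],
       [  0.        , 377.44565964, 198.78113991],
       [  0.        ,   0.        ,   1.        ]]), 'dist': array([-0.00210417,  0.        ,  0.        ,  0.        ,  0.        ]), 'rvec': array([ 0.69781152, -2.46782994,  1.27230886]), 'tvec': array([538.41354219, 152.0347033 , 811.44307528])}
{'K': array([[296.83319932,   0.        , 318.06300135],
       [  0.        , 296.83319932, 202.50705802],
       [  0.        ,   0.        ,   1.        ]]), 'dist': array([-0.0562369,  0.       ,  0.       ,  0.       ,  0.       ]), 'mount': array([[ 9.25497605e-04, -9.45796113e-01, -3.24759691e-01,
         8.36964345e+01],
       [ 9.99999436e-01,  1.04457207e-03, -1.92311793e-04,
         1.24625611e+00],
       [ 5.21122648e-04, -3.24759330e-01,  9.45796546e-01,
        -1.41201482e+02],
       [ 0.00000000e+00,  0.00000000e+00,  0.00000000e+00,
         1.00000000e+00]])}
```

View pics/scene0.png

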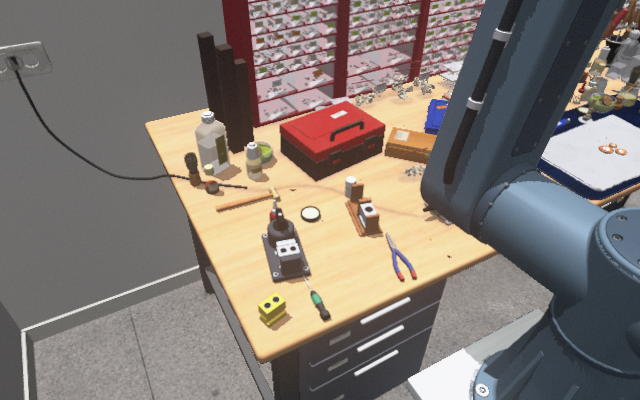

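View pics/side0.png

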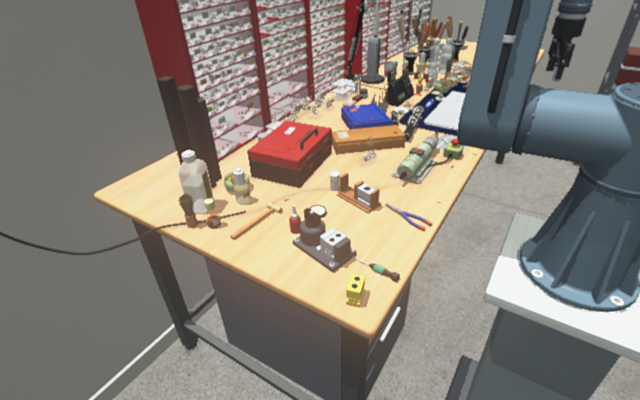

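Scene view: the clamp base is at (287,255), with its hood at (281,232) and the block at (289,254). The rack is at (362,213), with the spare in its near bay at (368,217). The white tub by the far end is at (354,187), so the far bay (+x) looks empty. Next I'll cast rays for rough positions.

```bash
cat > h.py <<'E'
from bench import manip
import cv2, numpy as np
from scipy.spatial.transform import Rotation as R
def cam(n, st=None):
    c=manip.camera_model(n)
    if n!='wrist':
        Rm=cv2.Rodrigues(c['rvec'])[0]; return c['K'],c['dist'],Rm.T,-Rm.T@c['tvec']
    q=np.array(st['tool_rot']); T=np.eye(4); T[:3,:3]=R.from_quat(q[[1,2,3,0]]).as_matrix(); T[:3,3]=st['tcp_pos']
    M=T@c['mount']; return c['K'],c['dist'],M[:3,:3],M[:3,3]
def cast(C,px,z):
    K,d,Rc,o=C; px=np.array(px,float).reshape(-1,1,2)
    u=cv2.undistortPoints(px,K,d).reshape(-1,2); r=np.c_[u,np.ones(len(u))]@Rc.T
    return o+r*((z-o[2])/r[:,2])[:,None]
def proj(C,P):
    K,d,Rc,o=C; return cv2.projectPoints(np.array(P,float).reshape(-1,3),cv2.Rodrigues(Rc.T)[0],-Rc.T@o,K,d)[0].reshape(-1,2)
def yaw(st):
    q=np.array(st['tool_rot']); m=R.from_quat(q[[1,2,3,0]]).as_matrix(); return np.degrees(np.arctan2(m[1,0],m[0,0])),m
E
python3 - <<'E'
from h import *
S=cam('scene');D=cam('side')
np.set_printoptions(suppress=True,precision=1)
print('block',cast(S,[289,246],60),cast(D,[335,237],60))
print('hood',cast(S,[282,225],60),cast(D,[313,222],60))
print('spare',cast(S,[369,211],52),cast(D,[369,191],52))
print('tub',cast(S,[354,180],52),cast(D,[335,175],52))
print('tin',cast(S,[311,213],12))
print('bottle',cast(D,[296,230],0))
s=manip.state();print(yaw(s))
E
```

```text
block [[469.7 227.   60. ]] [[463.9 232.3  60. ]]
hood [[532.9 213.2  60. ]] [[534.8 213.1  60. ]]
spare [[491.2  16.3  52. ]] [[486.9  22.8  52. ]]
tub [[603.9 -14.3  52. ]] [[605.   -1.1  52. ]]
tin [[585.1 114.7  12. ]]
bottle [[597.9 200.1   0. ]]
(np.float64(17.632725272009576), array([[ 1. ,  0.3, -0. ],
       [ 0.3, -1. ,  0. ],
       [ 0. , -0. , -1. ]]))
```

>>> {"method": "jog_arm", "body": {"increments": [[0.94,-0.85,0,0,1],[0.94,-0.85,0,0,1],[0.94,-0.85,0,0,1],[0.94,-0.85,0,0,1],[0.94,-0.85,0,0,1],[0.94,-0.85,0,0,1],[0.94,-0.85,0,0,1],[0.94,-0.85,0,0,1],[0.94,-0.85,0,0,1],[0.94,-0.85,0,0,1],[0.94,-0.85,0,0,1],[0.94,-0.85,0,0,1],[0.94,-0.85,0,0,1],[0.94,-0.85,0,0,1],[0.94,-0.85,0,0,1],[0.94,-0.85,0,0,1],[0.94,-0.85,0,0,1],[0.94,-0.85,0,0,1],[0.94,-0.85,0,0,1],[0.94,-0.85,0,0,1]]}}

```text
time_s: 2.1
tcp_pos: [557.5, 110.5, 230.8]
tool_rot: [-0.0, 0.988, 0.153, -0.0]
ft_force: [0.3, -0.5, 0.8]
grip_width: 85.6
grip_force: 0.0
```

>>> {"method": "jog_arm", "body": {"increments": [[0,0,0,1,1],[0,0,0,1,1],[0,0,0,1,1],[0,0,0,1,1],[0,0,0,1,1],[0,0,0,0,1],[0,0,0,0,1]]}}

```text
time_s: 2.8
tcp_pos: [557.0, 108.9, 231.0]
tool_rot: [0.0, 0.994, -0.106, -0.0]
ft_force: [0.3, 0.6, 0.9]
grip_width: 85.4
grip_force: 0.0
```

```bash
python3 - <<'E'
from h import *
s=manip.state();print(s['time_s'],s['tcp_pos'],yaw(s)[0],s['qpos'])
cv2.imwrite('pics/w1.png',manip.grab_frame('wrist')[:,:,::-1])
np.savez('w1.npz',p=s['tcp_pos'],q=s['tool_rot'])
E
```

```text
2.8 [556.99465111 108.89603029 230.96370581] -12.209218831427595 [-1.60295119e-02  1.64996220e-01  1.62593826e+00  3.21622313e-05
  1.35131569e+00  1.76785084e+00]
```

View pics/w1.png

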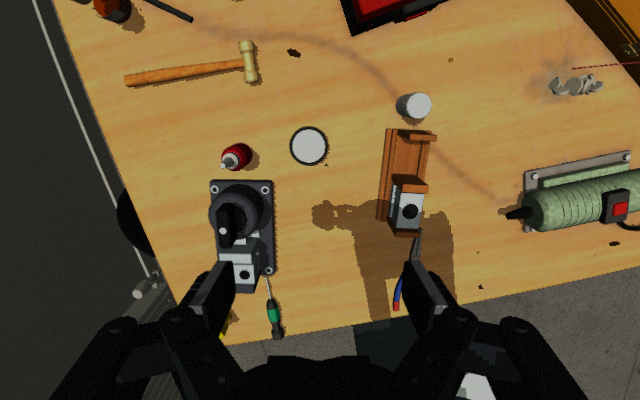

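Wrist view: hood at about (238,212), with the knob bar running roughly (232,207) to (222,240). Block top is at (240,272), bottle (236,157), tin (309,146). The rack spans (410,130)-(400,235), with the spare in the near bay and the far bay empty. I'll enlarge both for corner picking.

```bash
python3 - <<'E'
import cv2,numpy as np
a=cv2.imread('pics/w1.png')
c1=cv2.resize(a[170:305,195:290],None,fx=4.2,fy=4.2,interpolation=cv2.INTER_CUBIC)
c2=cv2.resize(a[115:250,365:450],None,fx=4.2,fy=4.2,interpolation=cv2.INTER_CUBIC)
m=np.hstack([c1,c2]); m=np.clip((m/255.)**.6*255,0,255).astype('uint8');print(m.shape,c1.shape)
cv2.imwrite('pics/c1.png',m)
E
```

```text
(567, 756, 3) (567, 399, 3)
```

View pics/c1.png

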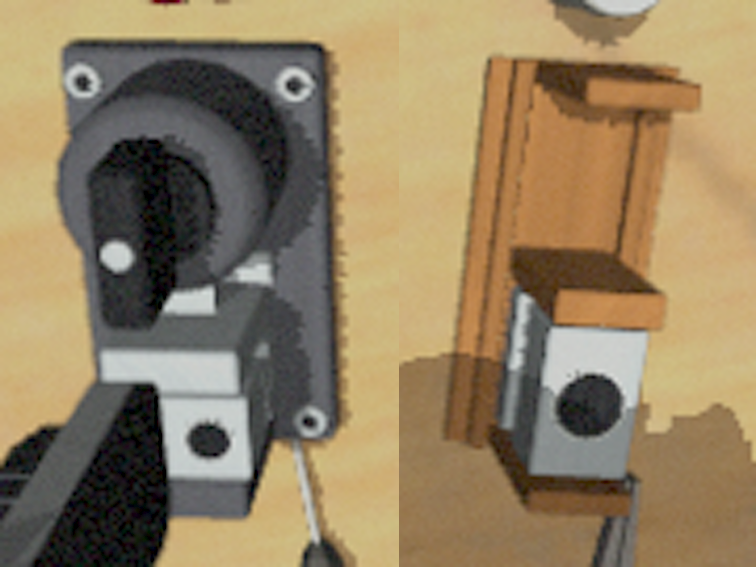

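Crop: the base bolts sit at crop (82,82), (295,85) and (310,422). The bar has a white dot and runs nearly along clamp y. In the rack, the cheek tops and the spare's top are clear, and the far bay is empty.

```bash
python3 - <<'E'
from h import *
np.set_printoptions(suppress=True,precision=1)
d=np.load('w1.npz'); C=cam('wrist',{'tcp_pos':d['p'],'tool_rot':d['q']})
A=lambda l:np.array(l)/4.2+[195,170]-.4
B=lambda l:(np.array(l)-[399,0])/4.2+[365,115]-.4
b=cast(C,A([[82,82],[295,85],[310,422]]),16)[:,:2];print('bolts',b)
print('dist',np.linalg.norm(b[0]-b[1]),np.linalg.norm(b[1]-b[2]))
y=b[1]-b[2];print('clamp y yaw',np.degrees(np.arctan2(y[1],y[0])), 'x edge',np.degrees(np.arctan2(*(b[1]-b[0])[::-1])))
print('centre by diag',(b[0]+b[2])/2)
e=cast(C,A([[65,45],[325,42],[338,437]]),14)[:,:2];print('corners',e,'c',(e[0]+e[2])/2,np.degrees(np.arctan2(*(e[1]-e[2])[::-1])),np.linalg.norm(e[0]-e[1]),np.linalg.norm(e[1]-e[2]))
bar=cast(C,A([[135,155],[118,322],[118,257]]),92);print('bar',bar)
bt=cast(C,A([[105,350],[240,352],[250,480]]),60);print('blk',bt)
for n,l,z in(('far',[[590,78],[700,85],[698,110],[585,105]],58),('mid',[[555,292],[663,292],[663,327],[557,330]],58),('near',[[527,492],[632,492],[630,514],[530,514]],58),('spare',[[545,328],[648,330],[632,478],[528,475]],52)):
    p=cast(C,B(l),z)[:,:2];print(n,p.mean(0),np.linalg.norm(p-np.roll(p,1,0),axis=1))
E
```

```text
bolts [[564.4 240. ]
 [549.9 177.6]
 [437.2 203.9]]
dist 64.11839377568775 115.6852573811318
clamp y yaw -13.155324021555703 x edge -103.0655292164153
centre by diag [500.8 222. ]
corners [[576.  242.2]
 [560.3 165.8]
 [428.6 196.9]] c [502.3 219.6] -13.300808357328613 78.0132043086229 135.3474445988178
bar [[560.2 201.3  92. ]
 [518.3 219.5  92. ]
 [535.5 213.8  92. ]]
blk [[496.8 240.8  60. ]
 [488.3 203.2  60. ]
 [446.7 212.5  60. ]]
far [581.4  -9.9] [ 6.7 28.   6.2 28.9]
mid [527.1   4.7] [10.5 28.7  9.7 28.4]
near [473.   18.8] [ 6.9 29.5  6.7 28.2]
spare [499.2  11.8] [43.2 28.2 43.7 29.7]
```

>>> {"method": "jog_arm", "body": {"increments": [[-0.35,-0.81,0,0,1],[-0.35,-0.81,0,0,1],[-0.35,-0.81,0,0,1],[-0.35,-0.81,0,0,1],[0,0,0.25,-1,1],[0,0,0.25,-1,1],[0,0,0.25,-1,1],[0,0,0.25,-1,1],[0,0,0,-1,1],[0,0,0,-1,1],[0,0,0,-1,1],[0,0,0,-1,1],[0,0,0,-1,1],[0,0,0,-1,1],[0,0,0,-1,1],[0,0,0,-1,1],[0,0,0,-1,1],[0,0,0,-1,1],[0,0,0,-1,1],[0,0,0,-1,1]]}}

```text
time_s: 4.85
tcp_pos: [536.9, 212.8, 201.2]
tool_rot: [-0.0, 0.743, 0.669, -0.0]
ft_force: [-0.2, 0.1, -0.2]
grip_width: 85.1
grip_force: 0.0
```

>>> {"method": "jog_arm", "body": {"increments": [[0,0,0,-1,1],[0,0,0,-1,1],[0,0,0,-1,1],[0,0,0,-1,1],[0,0,0,-1,1],[0,0,0,-1,1],[0,0,0,-1,1],[0,0,0,-1,1],[0,0,0,-1,1],[0,0,0,-1,1],[0,0,0,-1,1],[0,0,0,-1,1],[0,0,0,-1,1],[0,0,0,-0.83,1],[0,0,0,0,1],[0,0,0,0,1]]}}

```text
time_s: 6.45
tcp_pos: [537.0, 212.8, 201.3]
tool_rot: [-0.0, 0.117, 0.993, -0.0]
ft_force: [-0.7, 0.7, 0.6]
grip_width: 85.2
grip_force: 0.0
```

```bash
python3 - <<'E'
from h import *
s=manip.state();print(s['time_s'],s['tcp_pos'],yaw(s)[0],s['qpos'])
a=manip.grab_frame('wrist')[:,:,::-1]; cv2.imwrite('pics/w2.png',a)
np.savez('w2.npz',p=s['tcp_pos'],q=s['tool_rot'])
C=cam('wrist',s); k=proj(C,[[536.5,212.8,92]])[0];b=proj(C,[465,229.6,60])[0];print(k,b)
x0,y0=int(k[0])-110,int(k[1])-60;print(x0,y0)
c=cv2.resize(a[max(y0,0):y0+200,x0:x0+220],None,fx=3,fy=3,interpolation=cv2.INTER_CUBIC)
cv2.imwrite('pics/c2.png',np.clip((c/255.)**.5*255,0,255).astype('uint8'))
E
```

```text
6.45 [536.98034753 212.81282481 201.25095578] 166.53289985347308 [ 1.71943172e-01  2.14476440e-01  1.63007168e+00 -3.60964625e-06
  1.29710137e+00 -1.16380694e+00]
[318.94162769 199.0685701 ] [318.63523426 111.89716767]
208 139
```

View pics/c2.png

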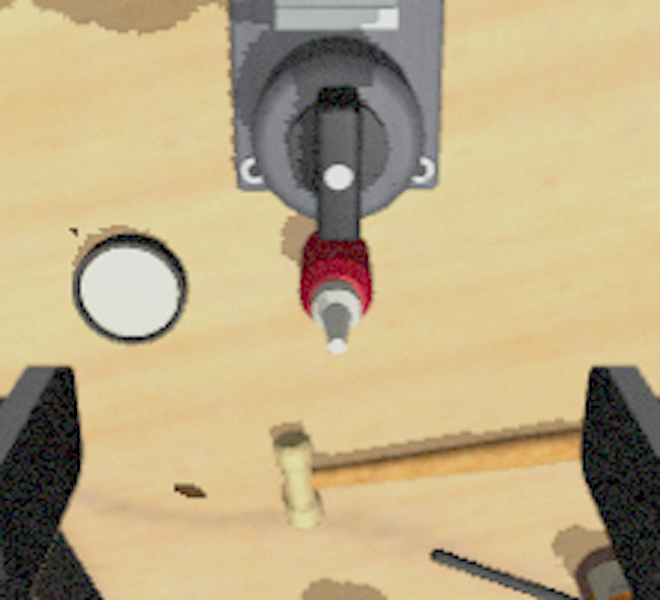

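Crop: the bar is vertical in the tool frame, i.e. aligned with clamp y, and its dot is at (338,177). Bottle and tin are clear of the fingers. I'll refine the position from the dot and the base edges.

```bash
python3 - <<'E'
from h import *
np.set_printoptions(suppress=True,precision=1)
d=np.load('w2.npz'); s={'tcp_pos':d['p'],'tool_rot':d['q']}; C=cam('wrist',s)
A=lambda l:np.array(l)/3+[208,139]-.3
print('dot',cast(C,A([338.5,177]),92)); print('bar edge mid',cast(C,A([[318,170],[360,170]]),92))
e=cast(C,A([[236,187],[438,187],[231,20],[443,20]]),14);print(e,e[:2].mean(0),e[2:].mean(0),np.linalg.norm(e[0]-e[1]))
t=cast(C,A([135,288]),12);print('tin',t)
m=yaw(s)[1]; k=cast(C,A([338.5,177]),92)[0]
print('tool shift',m.T@(k-d['p']))
E
```

```text
dot [[535.6 214.5  92. ]]
bar edge mid [[532.1 209.1  92. ]
 [534.9 221.1  92. ]]
[[555.1 169.5  14. ]
 [573.4 246.1  14. ]
 [492.3 184.8  14. ]
 [510.3 260.5  14. ]] [564.2 207.8  14. ] [501.3 222.6  14. ] 78.6863088591371
tin [[588.1 117.3  12. ]]
tool shift [  1.7   1.3 109.3]
```

>>> {"method": "jog_arm", "body": {"increments": [[0.05,0.04,0,0,0],[0,0,0.9,0,0],[0,0,0.9,0,0],[0,0,0.9,0,0],[0,0,0.9,0,0],[0,0,0.9,0,-0.3],[0,0,0,0,-0.3],[0,0,0,0,-0.4]], "squeeze": 25}}

```text
time_s: 7.3
tcp_pos: [535.6, 214.4, 66.4]
tool_rot: [-0.0, 0.117, 0.993, -0.0]
ft_force: [-0.4, 0.2, -0.2]
grip_width: 25.3
grip_force: 0.0
```

>>> {"method": "jog_arm", "body": {"increments": [[0,0,0,0,-1],[0,0,0,0,-1],[0,0,0,0,-1],[0,0,0,0,-1],[0,0,0,0,-1],[0,0,0,0,-1]], "squeeze": 25}}

```text
time_s: 7.9
tcp_pos: [537.1, 214.9, 68.1]
tool_rot: [0.001, 0.117, 0.993, 0.001]
ft_force: [-0.3, 2.6, 6.6]
grip_width: 13.5
grip_force: 29.3
```

```bash
cat > st.py <<'E'
from h import *
s=manip.state();np.set_printoptions(suppress=True,precision=2)
print(round(s['time_s'],2),s['tcp_pos'],'yaw',round(yaw(s)[0],2),'F',s['ft_force'],'T',s['ft_torque'],'w',s['grip_width'],'g',s['grip_force'],'q6',s['qpos'][5])
E
python3 st.py
```

```text
7.9 [537.12 214.9   68.06] yaw 166.62 F [-0.29  2.58  6.58] T [ 0.31  0.06 -0.01] w 13.470185110083829 g 29.250783920288086 q6 -1.162136432995783
```

>>> {"method": "jog_arm", "body": {"increments": [[0,0,-0.06,0,-1],[0,0,0,-0.2,-1],[0,0,0,-0.2,-1],[0,0,0,-0.2,-1],[0,0,0,0,-1]]}}

```text
time_s: 8.4
tcp_pos: [537.1, 215.0, 68.2]
tool_rot: [0.001, 0.085, 0.996, 0.001]
ft_force: [5.6, 4.1, -6.1]
grip_width: 13.4
grip_force: 27.5
```

```bash
python3 st.py
```

```text
8.4 [537.07 214.97  68.16] yaw 170.23 F [ 5.58  4.06 -6.12] T [ 0.65 -1.01  0.02] w 13.412856945442913 g 27.518648207187653 q6 -1.2255166237912536
```

>>> {"method": "jog_arm", "body": {"increments": [[0,0,0,-0.1,-1],[0,0,0,-0.1,-1],[0,0,0,0,-1]]}}

```text
time_s: 8.7
tcp_pos: [537.1, 215.0, 68.1]
tool_rot: [0.001, 0.075, 0.997, 0.001]
ft_force: [5.3, 4.1, -6.8]
grip_width: 13.3
grip_force: 27.5
```

```bash
python3 st.py
```

```text
8.7 [537.06 214.98  68.12] yaw 171.41 F [ 5.3   4.14 -6.76] T [ 0.69 -1.01 -0.06] w 13.264766208072965 g 27.506724894046783 q6 -1.2461722395566448
```

```bash
cat > tq.py <<'E'
from h import *
T=[];Q=[]
for i in range(8):
    manip.grab_frame('side'); s=manip.state(); T.append(s['ft_torque']);Q.append(s['joint_torque'][5])
T=np.array(T);print('yaw',yaw(s)[0],'T',T.mean(0).round(3),T.std(0).round(3),'j6',np.mean(Q).round(3),np.std(Q).round(3),'F',s['ft_force'])
E
python3 tq.py
```

```text
yaw 171.40182461627916 T [ 0.716 -0.961  0.021] [0.018 0.016 0.03 ] j6 0.009 0.008 F [ 5.69482996  3.58436178 -6.58307239]
```

>>> {"method": "jog_arm", "body": {"increments": [[0,0,0,0.2,-1],[0,0,0,0.2,-1],[0,0,0,0.2,-1],[0,0,0,0.2,-1],[0,0,0,0,-1]]}}

```text
time_s: 9.6
tcp_pos: [537.0, 214.9, 68.1]
tool_rot: [0.001, 0.117, 0.993, 0.001]
ft_force: [6.6, 4.9, -5.5]
grip_width: 13.5
grip_force: 27.5
```

```bash
python3 tq.py
```

```text
yaw 166.59176226020767 T [ 0.622 -0.932 -0.045] [0.034 0.026 0.017] j6 -0.04 0.017 F [ 5.76393744  4.74101971 -5.95144247]
```

>>> {"method": "jog_arm", "body": {"increments": [[0,0,0,0.2,-1],[0,0,0,0.2,-1],[0,0,0,0.2,-1],[0,0,0,0.2,-1],[0,0,0,0,-1]]}}

```text
time_s: 10.5
tcp_pos: [537.0, 214.7, 68.1]
tool_rot: [0.001, 0.158, 0.987, 0.001]
ft_force: [5.4, 3.7, -5.4]
grip_width: 13.4
grip_force: 27.6
```

```bash
python3 tq.py
```

```text
yaw 161.82284993109616 T [ 0.51  -0.944  0.152] [0.033 0.03  0.027] j6 0.161 0.017 F [ 5.88468194  4.10425931 -6.40843943]
```

Turned counter-clockwise, the knob moves with almost no torque. Clockwise springs back with 0.15 N m. So counter-clockwise loosens.

>>> {"method": "jog_arm", "body": {"increments": [[0,0,0,-0.7,-1],[0,0,0,-0.7,-1],[0,0,0,-0.7,-1],[0,0,0,-0.7,-1],[0,0,0,-0.7,-1],[0,0,0,-0.7,-1],[0,0,0,-0.7,-1],[0,0,0,-0.7,-1],[0,0,0,-0.7,-1],[0,0,0,-0.7,-1],[0,0,0,-0.7,-1],[0,0,0,-0.7,-1],[0,0,0,-0.7,-1],[0,0,0,-0.7,-1],[0,0,0,-0.7,-1],[0,0,0,-0.7,-1],[0,0,0,-0.7,-1],[0,0,0,-0.7,-1],[0,0,0,-0.7,-1],[0,0,0,-0.7,-1]]}}

```text
time_s: 12.9
tcp_pos: [536.1, 216.8, 68.1]
tool_rot: [0.002, -0.544, 0.839, 0.001]
ft_force: [2.1, 12.6, -4.9]
grip_width: 13.3
grip_force: 27.7
```

```bash
python3 st.py
```

```text
12.9 [536.13 216.77  68.12] yaw -114.04 F [ 2.13 12.65 -4.95] T [ 2.   -0.46 -0.03] w 13.324337632494704 g 27.727626264095306 q6 -2.5473023739219753
```

>>> {"method": "jog_arm", "body": {"increments": [[0,0,0,0,-0.4],[0,0,0,0,-0.4],[0,0,0,0,-0.4],[0,0,-0.9,0,-0.4],[0,0,-0.9,0,-0.4],[0,0,-0.9,0,0],[0,0,-0.9,0,1],[0,0,0,1,1],[0,0,0,1,1],[0,0,0,1,1],[0,0,0,1,1],[0,0,0,1,1],[0,0,0,1,1],[0,0,0,1,1],[0,0,0,1,1],[0,0,0,1,1],[0,0,0,1,1],[0,0,0,1,1],[0,0,0,1,1],[0,0,0,1,1]]}}

```text
time_s: 14.9
tcp_pos: [535.7, 213.9, 176.1]
tool_rot: [-0.0, 0.109, 0.994, -0.0]
ft_force: [0.1, 0.5, 0.5]
grip_width: 85.5
grip_force: 0.0
```

>>> {"method": "jog_arm", "body": {"increments": [[0.8,0,0,0.23,1],[0.8,0,0,0,1],[0.8,0,0,0,1],[0,0,0,0,1],[0,0,0,0,1]]}}

```text
time_s: 15.4
tcp_pos: [465.9, 230.5, 176.5]
tool_rot: [0.001, 0.118, 0.993, -0.0]
ft_force: [0.2, 0.1, 0.2]
grip_width: 85.3
grip_force: 0.0
```

```bash
python3 st.py; python3 - <<'E'
from h import *
s=manip.state()
a=manip.grab_frame('wrist')[:,:,::-1]; cv2.imwrite('pics/w3.png',a)
np.savez('w3.npz',p=s['tcp_pos'],q=s['tool_rot'])
C=cam('wrist',s); k=proj(C,[[464.5,231,60]])[0];print(k)
x0,y0=int(k[0])-100,max(int(k[1])-60,0);print(x0,y0)
c=cv2.resize(a[y0:y0+150,x0:x0+200],None,fx=4,fy=4,interpolation=cv2.INTER_CUBIC)
cv2.imwrite('pics/c3.png',np.clip((c/255.)**.6*255,0,255).astype('uint8'))
E
```

```text
15.4 [465.92 230.53 176.46] yaw 166.43 F [0.25 0.05 0.24] T [ 0.01 -0.02  0.04] w 85.29463792836968 g 0.0 q6 -1.1026628406016117
[319.17782658 195.39081091]
219 135
```

View pics/c3.png

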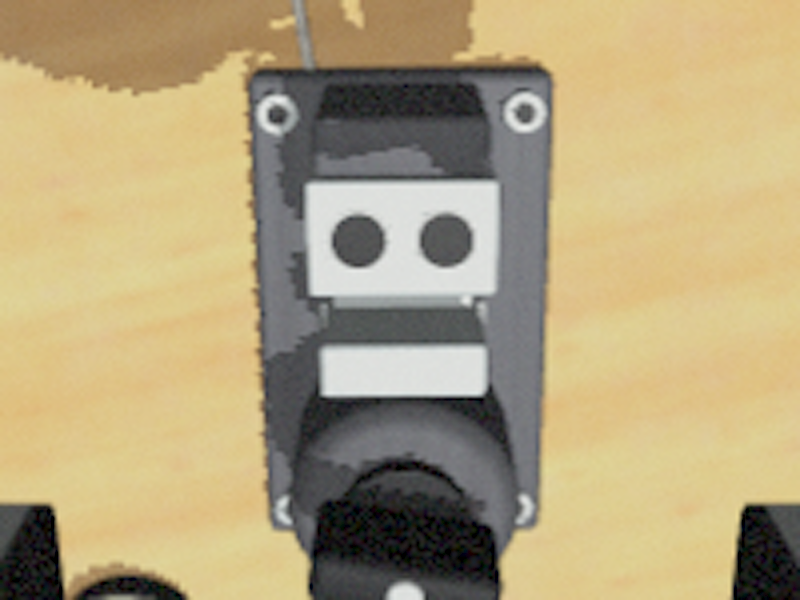

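Crop: the jaw has opened, with a gap between the block and the sliding jaw, and the bar now lies across. The block top's corners are about (306,181), (498,180), (500,296) and (310,297).

```bash
python3 - <<'E'
from h import *
np.set_printoptions(suppress=True,precision=1)
d=np.load('w3.npz'); s={'tcp_pos':d['p'],'tool_rot':d['q']}; C=cam('wrist',s)
A=lambda l:np.array(l)/4+[219,135]-.4
p=cast(C,A([[306,181],[498,180],[500,296],[310,297]]),60);c=p.mean(0)
print(c,np.linalg.norm(p-np.roll(p,1,0),axis=1)); e=p[1]-p[0];print('x dir',np.degrees(np.arctan2(e[1],e[0])))
print('bores',cast(C,A([[358,240],[446,240]]),60))
b=cast(C,A([[277,114],[525,113],[285,510],[526,509]]),16);print('bolts mean',b.mean(0))
print('shift',yaw(s)[1].T@(c-d['p']))
E
```

```text
[463.7 231.5  60. ] [27.6 42.9 27.7 43.9]
x dir 76.78574527874491
bores [[461.4 221.4  60. ]
 [466.1 240.8  60. ]]
bolts mean [500.5 222.9  16. ]
shift [  2.5   0.4 116.5]
```

>>> {"method": "jog_arm", "body": {"increments": [[0.08,0.013,0,-0.06,0.8],[0,0,0.95,0,0.8],[0,0,0.95,0,0.8],[0,0,0.95,0,0.8],[0,0,0.95,0,0.6],[0,0,0.9,0,0.4],[0,0,0,0,0.3],[0,0,0,0,-1],[0,0,0,0,-1],[0,0,0,0,-1],[0,0,0,0,-1],[0,0,0,0,-1]], "squeeze": 50}}

```text
time_s: 16.65
tcp_pos: [463.8, 231.7, 35.7]
tool_rot: [0.0, 0.115, 0.993, 0.0]
ft_force: [1.1, 0.8, -3.3]
grip_width: 43.0
grip_force: 53.1
```

```bash
python3 st.py
```

```text
16.65 [463.77 231.74  35.7 ] yaw 166.8 F [ 1.06  0.77 -3.31] T [ 0.  0. -0.] w 42.96251229722661 g 53.10191094875336 q6 -1.106239033659624
```

>>> {"method": "jog_arm", "body": {"increments": [[0,0,-0.3,0,-1],[0,0,-0.6,0,-1],[0,0,-0.9,0,-1],[0,0,-0.9,0,-1],[0,0,-0.9,0,-1],[-0.41,-0.7,0,0,-1],[-0.41,-0.7,0,0,-1],[-0.41,-0.7,0,0,-1],[-0.41,-0.7,0,0,-1],[-0.41,-0.7,0,0,-1],[0,0,0,1,-1],[0,0,0,1,-1],[0,0,0,1,-1],[0,0,0,1,-1],[0,0,0,1,-1],[0,0,0,1,-1],[0,0,0,1,-1],[0,0,0,1,-1],[0,0,0,1,-1],[0,0,0,1,-1]]}}

```text
time_s: 18.65
tcp_pos: [499.2, 115.4, 143.8]
tool_rot: [0.0, 0.598, 0.802, 0.0]
ft_force: [1.0, -0.1, -2.8]
grip_width: 42.9
grip_force: 53.2
```

>>> {"method": "jog_arm", "body": {"increments": [[0,0,0,1,-1],[0,0,0,1,-1],[0,0,0,1,-1],[0,0,0,1,-1],[0,0,0,1,-1],[0,0,0.5,0.27,-1],[0,0,0.9,0,-1],[0,0,0.9,0,-1],[0,0,0,0,-1]]}}

```text
time_s: 19.55
tcp_pos: [496.1, 115.3, 71.3]
tool_rot: [-0.002, 0.792, 0.61, -0.003]
ft_force: [-0.7, 0.4, -2.4]
grip_width: 42.9
grip_force: 53.1
```

```bash
python3 st.py
```

```text
19.55 [496.13 115.33  71.29] yaw 75.17 F [-0.71  0.44 -2.35] T [0.01 0.02 0.05] w 42.918040203870305 g 53.14140737056732 q6 0.2538731415192188
```

>>> {"method": "jog_arm", "body": {"increments": [[0,0,0.8,0,-1],[0,0,0.7,0,-1],[0,0,0,0,-1],[0,0,0.05,0,-1],[0,0,0.05,0,-1],[0,0,0.05,0,-1],[0,0,0,0,-1]]}}

```text
time_s: 20.25
tcp_pos: [499.8, 115.4, 25.3]
tool_rot: [0.0, 0.792, 0.61, 0.0]
ft_force: [-0.4, 0.2, -2.1]
grip_width: 42.9
grip_force: 53.2
```

```bash
python3 st.py
```

```text
20.25 [499.84 115.39  25.32] yaw 75.18 F [-0.43  0.22 -2.06] T [0.03 0.01 0.01] w 42.85028438370882 g 53.170098066329956 q6 0.2538638361261856
```

>>> {"method": "jog_arm", "body": {"increments": [[0,0,0.06,0,-1],[0,0,0.04,0,-1],[0,0,0.03,0,-1],[0,0,0,0,-1]]}}

```text
time_s: 20.65
tcp_pos: [499.3, 115.3, 21.1]
tool_rot: [-0.0, 0.792, 0.61, -0.0]
ft_force: [-2.7, -0.3, 3.9]
grip_width: 42.8
grip_force: 53.9
```

```bash
python3 st.py
```

```text
20.65 [499.35 115.35  21.06] yaw 75.18 F [-2.67 -0.32  3.91] T [ 0.02  0.48 -0.01] w 42.8297169230622 g 53.90086054801941 q6 0.25381959957074957
```

>>> {"method": "jog_arm", "body": {"increments": [[0,0,0,0,0.6],[0,0,0,0,0.6],[0,0,0,0,0.6],[0,0,-0.5,0,1],[0,0,-0.9,0,1],[0,0,-0.9,-1,1],[0,0,-0.9,-1,1],[0,0,-0.9,-1,1],[0,0,-0.9,-1,1],[0,0,-0.9,-1,1],[0,0,0,-1,1],[0,0,0,-1,1],[0,0,0,-1,1],[0,0,0,-1,1],[0,0,0,-1,1],[0,0,0,-1,1],[0,0,0,-1,1],[0,0,0,-1,1],[0,0,0,-1,1],[0,0,0,-1,1]]}}

```text
time_s: 22.65
tcp_pos: [499.3, 115.4, 197.7]
tool_rot: [0.0, 0.127, 0.992, 0.0]
ft_force: [0.1, -0.4, 0.5]
grip_width: 85.7
grip_force: 0.0
```

>>> {"method": "jog_arm", "body": {"increments": [[0,0,0,0,1],[0,0,0,0,1]]}}

```text
time_s: 22.85
tcp_pos: [499.3, 115.3, 197.7]
tool_rot: [0.0, 0.13, 0.991, 0.0]
ft_force: [0.2, 0.1, 0.4]
grip_width: 85.4
grip_force: 0.0
```

```bash
python3 st.py; python3 - <<'E'
from h import *
s=manip.state()
a=manip.grab_frame('wrist')[:,:,::-1]; cv2.imwrite('pics/w4.png',a)
np.savez('w4.npz',p=s['tcp_pos'],q=s['tool_rot'])
C=cam('wrist',s); print(proj(C,[[499.5,115.3,46],[554,-2.4,6],[473,19,58],[581,-10,58]]))
c=np.clip((a[60:260,90:350]/255.)**.7*255,0,255).astype('uint8')
cv2.imwrite('pics/c4.png',cv2.resize(c,None,fx=3,fy=3,interpolation=cv2.INTER_CUBIC))
E
```

```text
22.85 [499.33 115.35 197.67] yaw 165.01 F [0.19 0.15 0.38] T [-0.    0.01 -0.01] w 85.41781872829931 g 0.0 q6 -1.314143751930871
[[318.90327306 186.65903412]
 [238.90685866 242.00324062]
 [218.20772737 189.32365923]
 [229.33291611 285.43558991]]
```

View pics/c4.png

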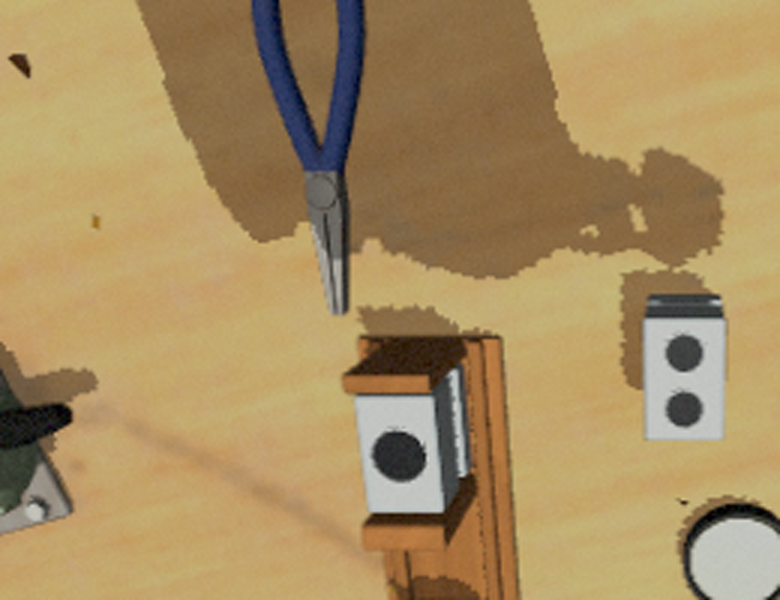

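Crop: our block stands upright, top corners (643,318), (724,318), (724,439) and (644,439). The spare's top is at (357,396), (432,393), (446,512) and (370,515), and the rack's +y outer edge runs (502,338)-(520,600).

```bash
python3 - <<'E'
from h import *
np.set_printoptions(suppress=True,precision=1)
d=np.load('w4.npz'); s={'tcp_pos':d['p'],'tool_rot':d['q']}; C=cam('wrist',s)
A=lambda l:np.array(l)/3+[90,60]-.3
p=cast(C,A([[643,318],[724,318],[724,439],[644,439]]),46);c=p.mean(0)
ang=lambda a,b:np.degrees(np.arctan2(*(b-a)[1::-1]))
print('blk',c,np.linalg.norm(p-np.roll(p,1,0),axis=1),ang(p[0],p[3]),ang(p[1],p[2]))
print('shift',yaw(s)[1].T@(c-d['p']))
q=cast(C,A([[357,396],[432,393],[446,512],[370,515]]),52)
print('spare',q.mean(0),np.linalg.norm(q-np.roll(q,1,0),axis=1),ang(q[0],q[3]),ang(q[1],q[2]))
for z in(6,12):
    e=cast(C,A([[502,338],[520,600]]),z);print('edge',z,e,ang(e[0],e[1]))
m=cast(C,A([[343,388],[430,390],[364,545],[443,549]]),58);print(m,ang(m[0],m[2]),ang(m[1],m[3]), m[2:].mean(0))
E
```

```text
blk [498.8 114.1  46. ] [42.9 27.  42.9 27.9] -15.3313154387302 -14.138708582923243
shift [  0.2  -1.3 151.7]
spare [498.1  13.1  52. ] [44.1 25.8 43.9 27.4] -15.819270443334013 -13.768713786716816
edge 6 [[475.7  48.2   6. ]
 [585.5  18.9   6. ]] -14.955071560323356
edge 12 [[474.6  49.8  12. ]
 [582.5  21.   12. ]] -14.955071560323345
[[469.    5.3  58. ]
 [477.2  33.2  58. ]
 [524.7  -9.3  58. ]
 [533.2  17.3  58. ]] -14.75525018396019 -15.828613504457406 [528.9   4.   58. ]
```

>>> {"method": "jog_arm", "body": {"increments": [[0.01,-0.04,0,0,0.8],[0,0,0.95,0,0.8],[0,0,0.95,0,0.8],[0,0,0.95,0,0.8],[0,0,0.95,0,0.8],[0,0,0.95,0,0.6],[0,0,0.95,0,0.3],[0,0,0.25,0,0.1],[0,0,0,0,0],[0,0,0,0,-1],[0,0,0,0,-1],[0,0,0,0,-1],[0,0,0,0,-1],[0,0,0,0,-1]], "squeeze": 50}}

```text
time_s: 24.3
tcp_pos: [500.0, 114.3, 20.6]
tool_rot: [0.001, 0.129, 0.992, 0.0]
ft_force: [-1.5, 0.1, 6.5]
grip_width: 27.3
grip_force: 50.9
```

```bash
python3 st.py
```

```text
24.3 [499.95 114.29  20.58] yaw 165.18 F [-1.5   0.06  6.48] T [-0.12  0.18 -0.03] w 27.30752431373604 g 50.89378595352173 q6 -1.3190681361674228
```

```bash
python3 - <<'E'
import cv2,numpy as np
a=cv2.imread('pics/w4.png')[170:310,180:320]
a=np.clip((a/255.)**.6*255,0,255).astype('uint8')
cv2.imwrite('pics/c5.png',cv2.resize(a,None,fx=4.2,fy=4.2,interpolation=cv2.INTER_CUBIC))
E
```

```text
(no output)
```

View pics/c5.png

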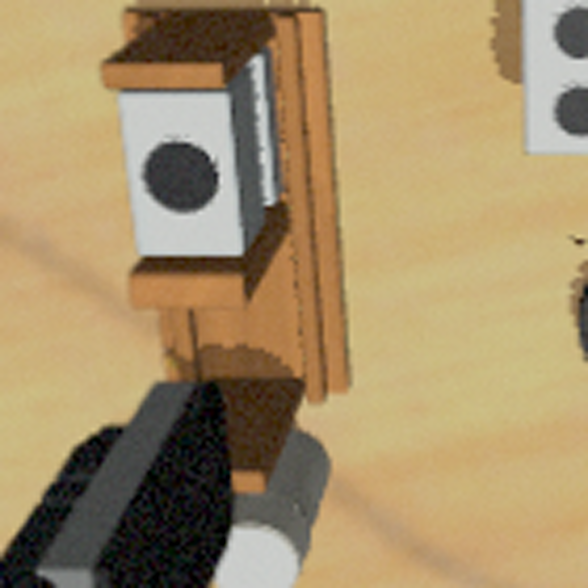

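Crop: mid cheek top strip (133,273)-(246,305), far cheek top's visible corner (268,472), curb outer edge (327,10)-(350,388). The bay is empty.

```bash
python3 - <<'E'
from h import *
np.set_printoptions(suppress=True,precision=1)
d=np.load('w4.npz'); s={'tcp_pos':d['p'],'tool_rot':d['q']}; C=cam('wrist',s)
A=lambda l:np.array(l)/4.2+[180,170]-.4
p=cast(C,A([[133,274],[248,270],[246,306],[131,309],[268,472],[265,488]]),58)[:,:2];print(p)
print('bay len',np.linalg.norm(p[4]-p[2]))
u=np.array([np.cos(np.radians(15)),-np.sin(np.radians(15))]);v=np.array([-u[1],u[0]])
print('bay by cheeks',(p[2]+p[4])/2-15*v, 'mid c',p[:4].mean(0)+28*u)
f=cast(C,A([[225,380],[303,378]]),6)[:,:2];print('floor end (x=+24)',f, (f-24*u)@u,)
e=cast(C,A([[327,10],[350,388]]),12)[:,:2];print(e,(e-28*v)@v)
for n,c in(('w1',[554.2,-2.5]),('ch',(p[2]+p[4])/2-15*v),('mid',p[:4].mean(0)+28*u),('blk',[498.8,114.1])): c=np.array(c);print(n,c@u,c@v)
E
```

```text
[[517.6  -6.2]
 [523.9  22.2]
 [533.2  18.3]
 [526.6 -10.4]
 [580.7   6.9]
 [585.2   4.4]]
bay len 48.80759286849806
bay by cheeks [553.   -1.9] mid c [552.4  -1.3]
floor end (x=+24) [[576.3 -18.4]
 [581.7   4.9]] [537.5 536.6]
[[474.3  50.4]
 [585.5  19.8]] [143.5 142.7]
w1 535.963140542158 141.02270023009433
ch 534.680324864527 141.30625570309775
mid 533.8877667156391 141.71287366392966
blk 452.27254910678965 239.31107647672005
```

>>> {"method": "jog_arm", "body": {"increments": [[0,0,-0.3,0,-1],[0,0,-0.6,0,-1],[0,0,-0.9,0,-1],[0,0,-0.9,0,-1],[0,0,-0.7,0,-1],[-0.69,-0.815,0,0,-1],[-0.69,-0.815,0,0,-1],[-0.69,-0.815,0,0,-1],[-0.69,-0.815,0,0,-1],[0,0,0,0,-1],[0,0,0,0,-1],[0,0,0,0,-1]]}}

```text
time_s: 25.5
tcp_pos: [552.9, -0.7, 120.9]
tool_rot: [-0.001, 0.129, 0.992, 0.0]
ft_force: [0.1, -0.2, -2.9]
grip_width: 27.4
grip_force: 50.0
```

```bash
python3 st.py; python3 - <<'E'
from h import *
s=manip.state();u=np.array([np.cos(np.radians(15)),-np.sin(np.radians(15))]);v=np.array([-u[1],u[0]])
t=np.array(s['tcp_pos'])[:2];print(t@u,t@v)
a=manip.grab_frame('wrist')[:,:,::-1]; np.savez('w5.npz',p=s['tcp_pos'],q=s['tool_rot']);cv2.imwrite('pics/w5.png',a)
C=cam('wrist',s);print(proj(C,[[552.6,-2,58],[552.6,-2,6]]))
a=np.clip((a[110:290,200:440]/255.)**.6*255,0,255).astype('uint8')
cv2.imwrite('pics/c6.png',cv2.resize(a,None,fx=3.3,fy=3.3,interpolation=cv2.INTER_CUBIC))
E
```

```text
25.5 [552.87  -0.73 120.9 ] yaw 165.19 F [ 0.09 -0.16 -2.94] T [-0.02 -0.04  0.04] w 27.42401888859359 g 50.01258373260498 q6 -1.5286704377374092
534.2190713051564 142.3848581039174
[[317.52434184 219.41418132]
 [317.58890698 197.8151747 ]]
```

View pics/c6.png

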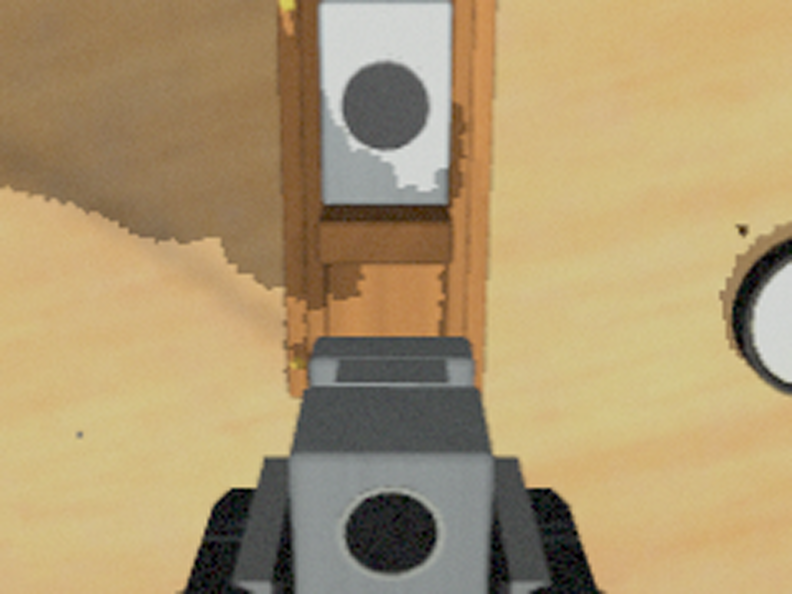

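Crop: the held block hangs level over the empty bay, its lower near edge spanning (312-472,340). The mid cheek spans (318-452,262), its far edge.

```bash
python3 - <<'E'
from h import *
d=np.load('w5.npz'); s={'tcp_pos':d['p'],'tool_rot':d['q']}; C=cam('wrist',s)
u=np.array([np.cos(np.radians(15)),-np.sin(np.radians(15))]);v=np.array([-u[1],u[0]])
A=lambda l:np.array(l)/3.3+[200,110]-.35
for n,l,z in(('cheek far edge',[[319,262],[451,262]],58),('cheek near',[[319,220],[452,220]],58),('spare',[[318,3],[452,3],[449,204],[322,204]],52),('curbs',[[288,300],[489,300]],12),('blk top',[[291,458],[494,458]],146.3),('blk low near',[[312,340],[472,340]],100.3)):
    p=cast(C,A(l),z)[:,:2];print(n,(p@u).round(1),(p@v).round(1),'mean v',(p@v).mean().round(2))
E
```

```text
cheek far edge [510.9 510.8] [125.8 154.5] mean v 140.14
cheek near [501.6 501.4] [126.  154.5] mean v 140.22
spare [457.1 456.9 499.3 499.4] [126.2 153.8 154.1 126.3] mean v 140.08
curbs [535.  534.8] [113.8 168. ] mean v 140.91
blk top [512.1 512. ] [128.1 155. ] mean v 141.58
blk low near [512.9 512.8] [127.5 155.7] mean v 141.59
```

>>> {"method": "jog_arm", "body": {"increments": [[-0.024,-0.036,0,0,-1],[0,0,0.8,0,-1],[0,0,0.4,0,-1],[0,0,0.25,0,-1],[0,0,0.25,0,-1],[0,0,0,0,-1],[0,0,0,0,-1]]}}

```text
time_s: 26.25
tcp_pos: [554.4, -2.7, 70.4]
tool_rot: [0.0, 0.129, 0.992, -0.0]
ft_force: [-0.4, -0.2, -2.7]
grip_width: 27.3
grip_force: 50.0
```

```bash
python3 st.py
```

```text
26.25 [554.4   -2.66  70.41] yaw 165.18 F [-0.43 -0.18 -2.66] T [ 0.02 -0.03  0.  ] w 27.31732689671149 g 49.95201766490936 q6 -1.5311240457224016
```

>>> {"method": "jog_arm", "body": {"increments": [[0,0,0.3,0,-1],[0,0,0.3,0,-1],[0,0,0.3,0,-1],[0,0,0,0,-1]]}}

```text
time_s: 26.65
tcp_pos: [552.8, -2.4, 41.2]
tool_rot: [-0.002, 0.129, 0.992, 0.0]
ft_force: [0.3, 0.3, -2.5]
grip_width: 27.3
grip_force: 50.0
```

```bash
python3 st.py
```

```text
26.65 [552.77  -2.39  41.25] yaw 165.17 F [ 0.25  0.26 -2.49] T [-0.01  0.04 -0.02] w 27.27295978642923 g 49.96313273906708 q6 -1.5311142921962178
```

>>> {"method": "jog_arm", "body": {"increments": [[0,0,0.12,0,-1],[0,0,0.12,0,-1],[0,0,0,0,-1]]}}

```text
time_s: 26.95
tcp_pos: [553.9, -2.6, 35.6]
tool_rot: [-0.0, 0.129, 0.992, 0.0]
ft_force: [0.2, 0.5, -3.6]
grip_width: 27.3
grip_force: 50.0
```

```bash
python3 st.py
```

```text
26.95 [553.92  -2.6   35.58] yaw 165.18 F [ 0.22  0.47 -3.64] T [-0.02  0.05 -0.06] w 27.26661569069704 g 49.96375322341919 q6 -1.5311363665377153
```

>>> {"method": "jog_arm", "body": {"increments": [[0,0,0.08,0,-1],[0,0,0.08,0,-1],[0,0,0,0,-1],[0,0,0.06,0,-1],[0,0,0.06,0,-1],[0,0,0,0,-1]]}}

```text
time_s: 27.55
tcp_pos: [554.0, -2.6, 27.3]
tool_rot: [-0.0, 0.129, 0.992, 0.0]
ft_force: [-0.1, -0.5, -2.7]
grip_width: 27.3
grip_force: 50.0
```

```bash
python3 st.py
```

```text
27.55 [553.96  -2.62  27.29] yaw 165.18 F [-0.1  -0.53 -2.73] T [-0.02  0.01  0.01] w 27.344876820674457 g 49.96421456336975 q6 -1.5311034182270071
```

The block is inside the bay without touching; I'll lower it to the floor.

>>> {"method": "jog_arm", "body": {"increments": [[0,0,0.03,0,-1],[0,0,0.03,0,-1],[0,0,0,0,-1]]}}

```text
time_s: 27.85
tcp_pos: [554.3, -2.7, 26.6]
tool_rot: [0.0, 0.129, 0.992, -0.0]
ft_force: [-4.1, 0.9, 5.1]
grip_width: 27.2
grip_force: 50.9
```

```bash
python3 st.py
```

```text
27.85 [554.32  -2.71  26.63] yaw 165.18 F [-4.14  0.85  5.15] T [-0.04  0.6  -0.04] w 27.23787541564992 g 50.89464247226715 q6 -1.5310341364259223
```

>>> {"method": "jog_arm", "body": {"increments": [[0,0,0,0,0.1],[0,0,0,0,0.1],[0,0,0,0,0.1],[0,0,0,0,0.1],[0,0,-0.4,0,0.3],[0,0,-0.9,0,0.3],[0,0,-0.9,0,0.3],[0,0,-0.9,0,0.3],[0,0,-0.9,0,1],[0,0,-0.9,0,1],[0,0,-0.9,0,1],[0.8,0.8,0,0,1],[0.8,0.8,0,0,1],[0,0,0,0,1],[0,0,0,0,1]]}}

```text
time_s: 29.35
tcp_pos: [520.1, 56.4, 200.7]
tool_rot: [0.001, 0.128, 0.992, -0.0]
ft_force: [1.1, 0.3, -0.6]
grip_width: 85.0
grip_force: 0.0
```

```bash
python3 st.py; python3 - <<'E'
from h import *
s=manip.state()
a=manip.grab_frame('wrist')[:,:,::-1]; np.savez('w6.npz',p=s['tcp_pos'],q=s['tool_rot']);cv2.imwrite('pics/w6.png',a)
cv2.imwrite('pics/c7.png',cv2.resize(np.clip((a[60:330,150:510]/255.)**.6*255,0,255).astype('uint8'),None,fx=2.2,fy=2.2,interpolation=cv2.INTER_CUBIC))
E
```

```text
29.35 [520.12  56.41 200.73] yaw 165.26 F [ 1.14  0.26 -0.59] T [ 0.01  0.01 -0.04] w 84.9833011706119 g 0.0 q6 -1.4324526823697614
```

View pics/c7.png

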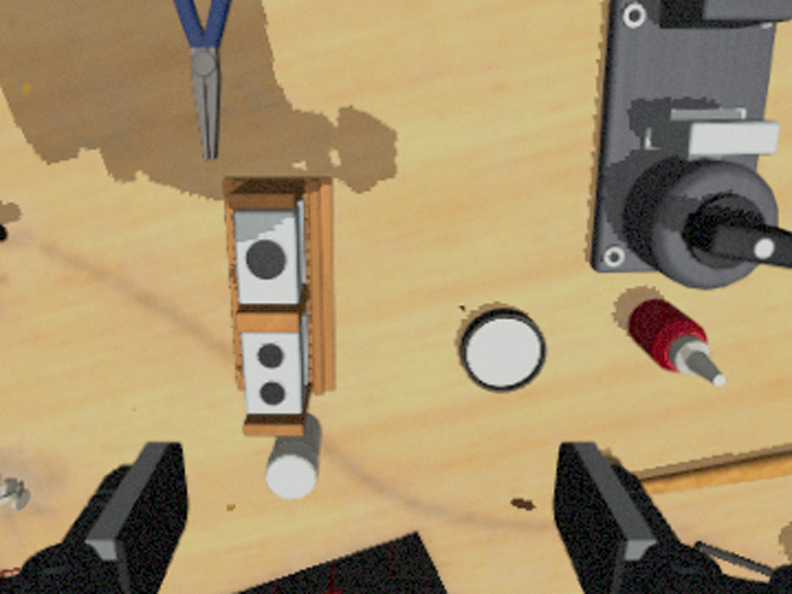

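The picture shows the two-bore block (270,375) flat in the far bay, level with the spare (267,258). The clamp is open and empty, the knob bar lies across at (765,247), and tin, bottle and tub stand undisturbed.

```bash
python3 -c "
from bench import manip
print(manip.hand_in())"
```

```text
the job is handed in; nothing more can be done
None
```

I opened the clamp by turning the knob counter-clockwise to about 1.38 rad and left it open, put the two-bore block upright on the floor of the empty bay (the rack's +x end), and handed the job in at about 29 s, with no verdict returned.

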